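# Check a return spring on the bench tester and sort it

## Task

Check the return spring that stands on the spring tester: swing the press head over it, push the plunger down until the dial shows 12 newtons (green band, and never into the red, which begins at 16), and hold it there for about a second so that the brass disc leaves the black slave pointer at the loaded length. Then let the plunger up, swing the head aside and take the spring off: if the slave pointer stayed above the red reference mark the spring is good and is to be stood in the white tray, if it was pushed below the mark the spring is weak and is to be stood in the red tray. Leave the other spring on its waiting post, and disturb nothing else.

Things in the scene. Friction and masses are not known exactly. Their poses are not given: they have to be found in the camera images.
- tester: Spring tester, fixed: grey base 225 x 195 mm (80 mm before to 145 behind its origin, 60 mm right to 135 left), white load housing 58 mm high under the test plate, dial in front (tilted rim up to 80 mm high, 40 to 105 mm before the plate's axis), steel column behind. Origin on the worktop under the plate's axis; x points to the column (away from the robot at yaw 0), y to the waiting post, z up.
- seat (a point): Centre of the top of the steel test plate (52 mm across, 66 mm above the worktop, with a centring spigot 21 mm across and 5.5 mm high) on which the spring to be tested stands. The plate rides on the tester's load cell and sinks 0.2 mm per newton.
- waiting_post (a point): Centre of the top of the aluminium waiting post (42 mm across, 66 mm high, same spigot), 105 mm to the tester's +y side of the test plate; the other spring waits here.
- head_pivot (a point): On the axis of the upright steel column (105 mm behind the test plate's axis, in the tester's +x), 160 mm above the worktop. The blue press head turns about it; column and head sleeve end 182 mm above the worktop.
- head (a joint): Swing of the blue press head about the column, rad. 0: at its stop, plunger exactly over the test plate. Positive: swung aside to the tester's -y (to the right seen from the robot), up to 1.7. Stays where it is left (friction about 0.25 N m). Its arm is 22 mm wide, 147 to 177 mm above the worktop.
- knob_top (a point): Centre of the top of the plunger's black knob (34 mm across; cylindrical in its upper 18 mm), 105 mm from the column's axis, 256 mm above the worktop when up. A brass pointer disc 58 mm across sits 28 mm below it. An aluminium scale strip, 16 mm wide, stands on the arm 32 mm from the plunger's axis on the column side; its top is 238 mm above the worktop.
- plunger (a joint): How far the plunger is pushed down, m; 0 up, at most 0.054. A return spring lifts it (2 N at the top, 3 N at 40 mm): with its friction and that of the slave pointer, pushing it down takes 3 to 4 N beyond the load that the dial shows. Its flat steel foot (34 mm across) is then 138 mm above the worktop less this value; it meets a spring on the test plate after 12 mm.
- needle (a joint): Turn of the dial's needle, rad: 0.15 per newton of load on the test plate, clockwise, zero at the left with the spring standing on the plate (12 N is 1.8 rad; the green band is 11 to 13 N, the red one begins at 16 N, 2.4 rad).
- pointer (a point): Rim of the brass pointer disc (58 mm across, 2 mm thick) nearest the scale strip, at mid height; 28 mm below knob_top. Going down, it pushes the slave pointer ahead of it.
- slave_pointer (a point): Upper edge, with a yellow line, of the black slave pointer (22 mm wide, 5 mm high) that slides on the scale strip with 0.6 N of friction. The brass disc pushes it down and leaves it there, 1 mm below the lowest height of point pointer, so it shows the shortest loaded length until the next test.
- slave (a joint): How far the slave pointer is down its strip, m; 0 at the top, near the raised brass disc.
- mark (a point): The red reference mark on the scale strip (194.5 mm above the worktop). With 12 N on the dial, the slave pointer is left 3 mm or more above it for a good spring, 3 mm or more below it for a weak one.
- spring_1_center (a point): On the axis of a steel coil spring, 30 mm above its lower end, z along the spring. Spring: 30 mm outside, 60 mm long, 3 mm wire, about 70 g. One of two springs alike to the eye but not in stiffness (unknown, 0.4 to 1 N per mm); either may be the one on the test plate, the other stands on the waiting post.
- spring_2_center (a point): Middle of the other, outwardly identical, steel coil spring (see spring_1_center).
- spring_1_foot (a point): Centre of the lower end of spring 1, z along the spring.
- spring_2_foot (a point): Centre of the lower end of spring 2, z along the spring.
- spring_1: Spring 1 as a whole; origin at the centre of its lower end.
- spring_2: Spring 2 as a whole; origin at the centre of its lower end.
- tray_floor (a point): Centre of the inner floor (2 mm above the worktop) of the small white tray for good springs: 72 mm in its x by 116 mm in its y outside, walls 2 mm thick and 16 mm high.
- reject_floor (a point): Centre of the inner floor (3 mm above the worktop) of the red plastic tray for weak springs: 110 mm in its x by 130 mm in its y outside, walls 3 mm thick and 23 mm high.
- cooling_block_mid (a point): Middle of the dark blue tube cooling block, 62 x 96 mm and 34 mm high, a loose bystander behind on the right.
Not all that is in view belongs to the job. Of the things that look like the part that bears reject_floor, the larger one is meant.

How it is judged:
By the outcome, as a careful person would: the job done as asked, in the order asked, and still so for the second after the job is handed in, with the robot touching nothing.
It also fails if it takes over 64 s, if anything falls off the work surface, if the arm or the gripper's body presses on something with over 40 N, if the wrist force passes 120 N, or if a joint passes its speed limit or range.

## Robot

A 7-joint arm with a two-finger parallel gripper is mounted at the origin on a cart in front of the work surface, level with it; the furniture and walls round the work are solid. World frame = base frame: x ahead of the robot, y to its left, z up, the work surface at z = 0. Lengths are in m, angles in rad, forces in N, time in s.
With the tool pointing down it reaches from about 0.425 to 0.875 m from the base axis. Payload 4.7 kg.
Tool frame: the origin (TCP) lies at the very end of the fingers, on their centre line; the grasp point (between the pads) lies 19 mm behind it; z points along the fingers, y is the line along which they close (so a half turn about z gives the same grasp; the last joint's range is limited). The gripper opens to 87 mm and grips with 3 to 60 N. Pads are 19 mm wide; open, the fingers measure 117 mm over their backs; the gripper's body (75 mm by 190 mm) begins 51 mm behind the grasp point.
Start: joints at [1.353, 0.321, -0.07, 1.45, 0.023, 1.371, -0.057], TCP at [0.149, -0.633, 0.223] pointing down, gripper open.
Joint ranges: [-2.86, 2.86], [-0.3, 2.09], [-1.38, 1.24], [0.06, 2.45], [-1.56, 4.7], [0.09, 2.05], [-2.69, 2.69]. Speed limits (rad/s): [2.57, 2.57, 3.14, 3.14, 3.14, 3.14, 3.14].

## Interface

Orientations are given as a rotation vector (axis times angle).
In Python, from bench import ctrl gives the robot as it stands.
- The arm moves only by the shell command python3 -m jog 'ROWS' [FORCE]. ROWS is JSON, a list that holds one entry, the list of rows, each a list of 7 numbers: the shift along the tool's x, y, z in mm, then the turn, a rotation vector about the tool's x, y, z in degrees, then the finger opening in mm, from 0 to 87. A call has 1 to 10 rows; each row is the pose to reach, as a shift and turn from the pose commanded when the call began, along the tool's axes at that moment; what a row does not reach only later rows make up. A row lasts 1/10 s, in which the tool goes at most 50 mm and 8.59 degrees, less where a joint would pass 70% of its speed; a pose out of reach is approached as far as the arm can. A call with a gripper value outside its range is refused whole. The fingers move at their own pace and stop on an object; FORCE is the grip in N (left out, the last holds). Time passes only in rows, so rows that repeat a pose let the fingers close. It gives the time, the measured TCP pose, the force, the opening and the grip force at its end, in the units of the state.
- ctrl.get_state(): the state, without advancing time (a new reading comes with each control period).
- ctrl.get_image(name): name is "side" or "top" or "wrist"; returns a dict with "image" (480x640x3 uint8, red, green, blue), "depth" (480x640 float32, m along the optical axis (not along the pixel's ray), 0 where there is no reading), "fov_y" (degrees; the focal length in pixels is half the picture's height over the tangent of half this angle, whatever the lens; pixels are square), "cx", "cy" (the principal point, pixels), "rvec" (rotation vector, rad) and "tvec" (3), from world to camera coordinates, as OpenCV has them. Camera axes: x right, y down, z forward; pixel columns grow to the right and rows downward; lengths in m; the calibration is good to about 2 mm. A picture is of the moment at which its call begins.
- ctrl.close_job(): hands the job in; it is judged then, once.
The state is a dict: "time": time; "joint_positions": joint angles; "qd": joint speeds; "joint_torque": joint torques, N m; "position": TCP position; "tool_rot": TCP orientation; "ft_force": force on the tool from outside, world axes, zero at the start; "torque": the same for the moment, N m; "grip_width": opening from 0.0 (shut) to 1.0 (fully open); "grip_force": force on a finger pad.
Only numpy, scipy, OpenCV 4.12 (cv2) and the standard library are available. Lean on these libraries where they do the work, as an engineer would, in place of code of your own. Each camera call takes 0.05 s, during which the arm holds its last target. There are 200 camera calls.

## Working session

There is one attempt and no reset: what is moved stays moved. The work goes in short steps, Python scripts to look and compute and a shell command to move; the robot and the scene stay as the last step left them, time stands still between calls to the robot, and variables do not carry over. Pictures are saved under pics/ and viewed, at most 10 in all, crops included, and the job is handed in when it is done.

```bash
mkdir -p pics; ls
cat > h.py <<'E'
import numpy as np, cv2
from bench import ctrl
from scipy.spatial.transform import Rotation as R
def grab(n,f):
    d=ctrl.get_image(n); cv2.imwrite(f'pics/{f}.png',d['image'][:,:,::-1]); np.savez(f'pics/{f}.npz',**d); return d
def load(f): return np.load(f'pics/{f}.npz')
def ray(d,u,v):
    fl=240/np.tan(np.radians(d['fov_y'])/2); Rm=cv2.Rodrigues(d['rvec'])[0]
    c=-Rm.T@d['tvec']; r=Rm.T@np.array([(u-d['cx'])/fl,(v-d['cy'])/fl,1]); return c,r
def atz(d,u,v,z):
    c,r=ray(d,u,v); return c+r*(z-c[2])/r[2]
def atd(d,u,v):
    c,r=ray(d,u,v); return c+r*d['depth'][int(round(v)),int(round(u))]
def proj(d,p):
    fl=240/np.tan(np.radians(d['fov_y'])/2); q=cv2.Rodrigues(d['rvec'])[0]@np.array(p)+d['tvec']
    return q[0]/q[2]*fl+d['cx'],q[1]/q[2]*fl+d['cy']
def rows(p,Rt=None):
    "shift in tool mm to reach world p"
    s=ctrl.get_state(); Rc=R.from_rotvec(s['tool_rot']); return Rc.inv().apply(np.array(p)-s['position'])*1000
E
python3 - <<'E'
from h import *
for n in('side','top'):
    d=grab(n,n+'0'); print(n,d['fov_y'],d['cx'],d['cy'],ray(d,320,240))
s=ctrl.get_state(); print(s['position'],s['tool_rot'],R.from_rotvec(s['tool_rot']).as_matrix().round(3),s['ft_force'])
E
```

```text
pics
side 50.47563951392633 312.6321157680902 240.66613530164793 (array([0.17352546, 1.03885634, 0.7593664 ]), array([ 0.25634206, -0.83275384, -0.4909388 ]))
top 55.42245241767714 319.2162842375712 238.16766520053136 (array([0.4615037 , 0.00669911, 1.14452097]), array([ 0.04676828, -0.01440931, -0.99881136]))
[ 0.14915627 -0.63214248  0.22155869] [-3.11881230e+00 -3.63175396e-01  4.55308164e-04] [[ 0.973  0.23  -0.   ]
 [ 0.23  -0.973  0.002]
 [-0.    -0.002 -1.   ]] [ 0.34875152 -0.82450546  0.36610625]
```

View pics/top0.png

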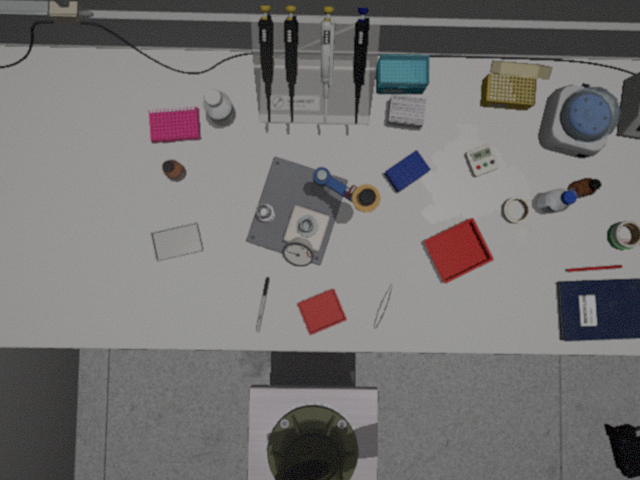

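View pics/side0.png

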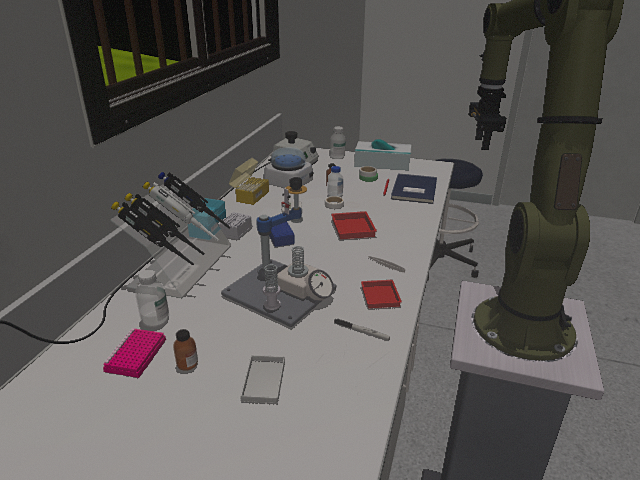

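The top view shows the tester near (297,210): plate with spring at ~(307,226), waiting post at ~(265,212), column at ~(321,176), and knob at ~(366,197), so the head is swung aside. The white tray is at (178,241), the large red one at (457,249) and the cooling block at (407,171). I'll enlarge next.

Run:
```python
from h import *
a=cv2.imread('pics/top0.png')
A=cv2.resize(a[145:275,240:400],None,fx=5,fy=5,interpolation=cv2.INTER_CUBIC)[:,:800]
for i in range(0,160,20): cv2.putText(A,str(240+i),(i*5,10),0,.35,(0,255,255))
for i in range(0,130,20): cv2.putText(A,str(145+i),(0,i*5+5),0,.35,(0,255,255))
cv2.imwrite('pics/c1.png',cv2.resize(A,(738,600)) if A.shape[0]>600 else A)
d=load('top0')
for n,u,v in [('plate spring top',307,226),('post spring',265,212),('knob',366,197),('col',321,176),('base',280,240)]: print(n,atd(d,u,v).round(3))
for n,u,v in [('wt',178,241),('red',457,249)]: print(n,atz(d,u,v,0.003).round(3))
```

```text
plate spring top [0.544 0.022 0.068]
post spring [0.575 0.122 0.073]
knob [ 0.589 -0.095  0.254]
col [ 0.643 -0.007  0.183]
base [0.513 0.089 0.017]
wt [0.506 0.344 0.003]
red [ 0.498 -0.354  0.003]
```

View pics/c1.png

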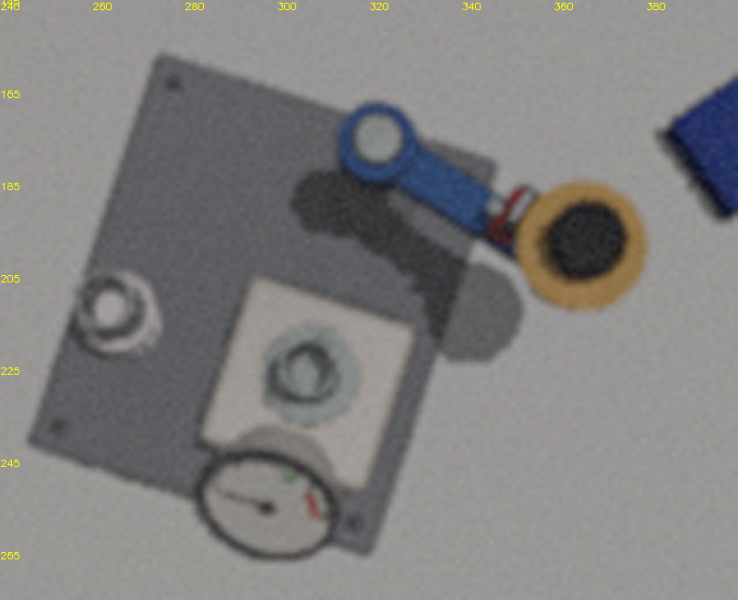

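The crop shows the column top at (322,175), knob centre at (367,197), plate centre at (307,226), spring top at (305.5,226) and post spring top at (263.5,212). The spring stands upright.

Run:
```python
from h import *
d=load('top0')
P={}
for n,u,v,z in [('col',322,174.9,.182),('knob',367.3,197.3,.256),('plate',307.2,226.3,.066),('sptop',305.5,225.7,.126),('post',267.1,214.4,.066),('posttop',263.5,211.8,.126)]: P[n]=atz(d,u,v,z); print(n,P[n].round(4))
# base grey corners (crop px)
for x,y in [(160,55),(497,160),(370,555),(28,440)]: print(atz(d,240+x/4.61,145+y/4.61,.012).round(4))
v=P['col']-P['sptop'];print('yaw',np.arctan2(v[1],v[0]),np.hypot(v[0],v[1]))
w=P['post']-P['plate'];print('yaw2',np.arctan2(-w[0],w[1]),np.hypot(w[0],w[1]))
k=P['knob']-P['col'];print(np.hypot(k[0],k[1]),np.arctan2(k[1],k[0]))
# trays
a=cv2.imread('pics/top0.png')
A=np.hstack([cv2.resize(a[211:271,143:213],(400,343),interpolation=2),cv2.resize(a[210:290,415:500],(400,376),interpolation=2)[:343]])
cv2.imwrite('pics/c2.png',A)
s=cv2.imread('pics/side0.png'); cv2.imwrite('pics/c3.png',cv2.resize(s[165:335,210:350],None,fx=3.5,fy=3.5,interpolation=2))
```

```text
col [ 0.6451 -0.0092  0.182 ]
knob [ 0.5884 -0.0974  0.256 ]
plate [0.5439 0.022  0.066 ]
sptop [0.5406 0.0249 0.126 ]
post [0.5705 0.1173 0.066 ]
posttop [0.5701 0.1193 0.126 ]
[0.7206 0.107  0.012 ]
[ 0.6666 -0.0767  0.012 ]
[ 0.4517 -0.0113  0.012 ]
[0.5103 0.1734 0.012 ]
yaw -0.31556678459943366 0.10988195081129006
yaw2 -0.2718124587397825 0.09898186607330316
0.10486247907777613 -2.1417528971849897
```

View pics/c2.png

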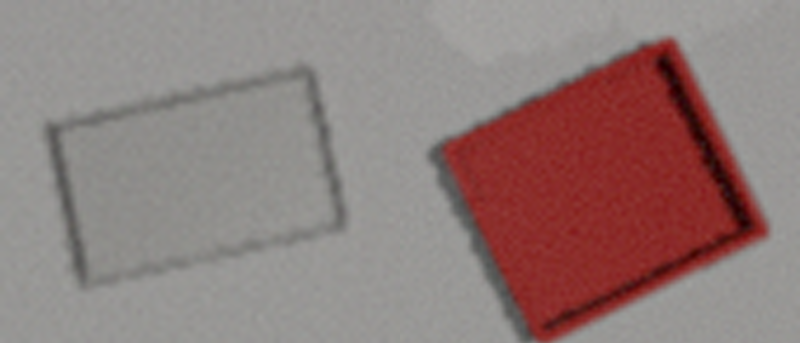

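Base edges, column and plate agree on a tester origin of (0.544, 0.0225) and a yaw of about -0.30, so the head joint is at about 1.30. The tray corners are clear in the crop: white centre at ~(177.5,242), red centre at ~(459,250.5). I'm moving to the knob.

```bash
python3 -m jog '[[[34,-26,-20,0,0,-3,87],[68,-52,-40,0,0,-6,87],[102,-78,-60,0,0,-9,87],[136,-104,-80,0,0,-12,87],[170,-130,-95,0,0,-15,87],[204,-156,-108,0,0,-18,87],[240,-183,-108,0,0,-21,87],[276,-210,-108,0,0,-24,87],[312,-237,-108,0,0,-27,87],[348,-264,-108,0,0,-30,87]]]' 5
python3 - <<'E'
from h import *
d=load('top0')
print('white',atz(d,177.5,242,.012).round(4),'red',atz(d,459,250.6,.02).round(4))
s=ctrl.get_state();Rm=R.from_rotvec(s['tool_rot']);x=Rm.as_matrix()[:,0];print(s['position'],'xang',np.degrees(np.arctan2(x[1],x[0])),s['joint_positions'].round(2) if hasattr(s['joint_positions'],'round') else s['joint_positions'], rows([.588,-.0975,.30]))
E
```

```text
time: 1.1
position: [0.428, -0.2941, 0.3303]
tool_rot: [2.919, 1.161, -0.001]
ft_force: [0.5, -1.2, -0.4]
grip_width: 1.003
grip_force: 0.0
white [0.5036 0.3423 0.012 ] red [ 0.4938 -0.3534  0.02  ]
[ 0.42803456 -0.29413413  0.3303423 ] xang 43.39168478620723 [ 0.97  0.03 -0.42  1.58  0.01  1.54 -0.27] [251.33937719 -32.9956229   30.2387857 ]
```

```bash
python3 -m jog '[[[45,-6,0,0,0,-3,87],[90,-12,0,0,0,-6,87],[135,-18,0,0,0,-9,87],[180,-24,0,0,0,-12,87],[220,-29,8,0,0,-14,87],[251,-33,20,0,0,-14,87],[251,-33,30,0,0,-14,87]]]'
python3 - <<'E'
from h import *
s=ctrl.get_state();x=R.from_rotvec(s['tool_rot']).as_matrix()[:,0];print(s['position'],'xang',np.degrees(np.arctan2(x[1],x[0])), rows([.588,-.0975,.244]))
d=grab('wrist','w1')
print([proj(d,p) for p in ([.588,-.0975,.256],[.6447,-.009,.182])])
E
```

```text
time: 1.8
position: [0.589, -0.0935, 0.2992]
tool_rot: [-2.748, -1.516, -0.003]
ft_force: [0.0, 1.3, 0.1]
grip_width: 1.0
grip_force: 0.0
[ 0.58903243 -0.09352875  0.29916438] xang 57.773785152846656 [-4.09042603  1.37439774 55.14821217]
[(np.float64(323.8800567694096), np.float64(267.49991590023745)), (np.float64(324.8402917108205), np.float64(89.62711999413978))]
```

View pics/w1.png

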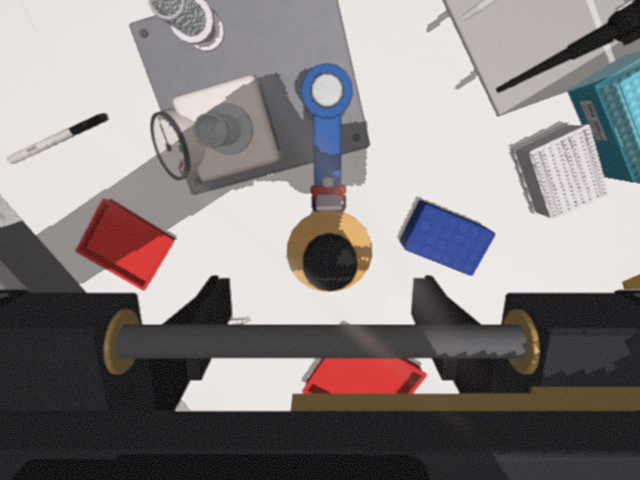

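The wrist view puts the knob at (330,262) and the column at (326,90), both within 6 px of prediction. I'll descend and grip the knob lightly.

```bash
python3 -m jog '[[[0,1,20,0,0,0,70],[0,1,40,0,0,0,60],[0,1,55,0,0,0,50],[0,1,55,0,0,0,40],[0,1,55,0,0,0,30],[0,1,55,0,0,0,30],[0,1,55,0,0,0,30],[0,1,55,0,0,0,30]]]' 6
python3 - <<'E'
from h import *
s=ctrl.get_state();M=R.from_rotvec(s['tool_rot']).as_matrix();x=M[:,0];a=np.arctan2(x[1],x[0]);print(s['position'],'xang',np.degrees(a),s['joint_positions'])
c=np.array([.6447,-.009]);p=s['position'];v=p[:2]-c;print('r,ang',np.hypot(*v),np.arctan2(v[1],v[0]))
ph=np.arctan2(v[1],v[0])+2*np.pi;end=np.pi-.30
print('swing',ph-end)
for f in np.linspace(0,1,13)[1:]:
    t=ph+f*(end-ph);q=c+.105*np.array([np.cos(t),np.sin(t)]);print((M.T@np.r_[q-p[:2],0]*1000).round(0)[:2],np.degrees(ph-t).round(1))
E
```

```text
time: 2.65
position: [0.5893, -0.1007, 0.2466]
tool_rot: [2.755, 1.504, 0.003]
ft_force: [1.8, -0.8, 0.9]
grip_width: 0.384
grip_force: 2.3
[ 0.58926252 -0.10073196  0.24657821] xang 57.26779776722135 [ 0.65687566  0.25180202 -0.63512097  1.53631211  0.15179942  1.40012406
 -0.55984903]
r,ang 0.10718240091362491 -2.1144023678853276
swing 1.3271902857044653
[  3. -12.] 6.3
[  4. -23.] 12.7
[  7. -34.] 19.0
[ 11. -45.] 25.3
[ 16. -56.] 31.7
[ 23. -65.] 38.0
[ 30. -74.] 44.4
[ 38. -82.] 50.7
[ 48. -89.] 57.0
[ 57. -95.] 63.4
[  68. -100.] 69.7
[  79. -104.] 76.0
```

```bash
python3 -m jog '[[[2,-12,0,0,0,6.3,30],[4,-23,0,0,0,12.7,30],[7,-34,0,0,0,19,30],[11,-45,0,0,0,25.3,30],[16,-56,0,0,0,31.7,30],[23,-65,0,0,0,38,30],[30,-74,0,0,0,44.4,30],[38,-82,0,0,0,50.7,30],[48,-89,0,0,0,57,30],[57,-95,0,0,0,63.4,30]]]'
python3 - <<'E'
from h import *
s=ctrl.get_state();M=R.from_rotvec(s['tool_rot']).as_matrix();x=M[:,0];a=np.arctan2(x[1],x[0]);print(s['position'],'xang',np.degrees(a),s['joint_positions'])
c=np.array([.6447,-.009]);p=s['position'];v=p[:2]-c;ph=np.arctan2(v[1],v[0])%(2*np.pi);end=np.pi-.30
print('swing',ph-end,np.hypot(*v))
for f in (.33,.67,1):
    t=ph+f*(end-ph);q=c+.105*np.array([np.cos(t),np.sin(t)]);print((M.T@np.r_[q-p[:2],0]*1000).round(0)[:2],np.degrees(ph-t).round(1))
E
```

```text
time: 3.65
position: [0.5387, -0.0015, 0.2463]
tool_rot: [3.134, -0.175, -0.0]
ft_force: [-0.5, -2.1, 1.2]
grip_width: 0.381
grip_force: 6.0
[ 0.53872699 -0.00153835  0.24625334] xang -6.406912261756746 [ 0.52199031  0.11029385 -0.61070912  1.67457018  0.06669219  1.37749684
 -1.78134045]
swing 0.2297052058282465 0.10623538042336331
[ 1. -8.] 4.3
[  2. -16.] 8.8
[  3. -24.] 13.2
```

```bash
python3 -m jog '[[[1,-7,0,0,0,3.5,30],[2,-14,0,0,0,7,30],[3,-20,0,0,0,10,30],[4,-24,0,0,0,11,30],[4,-27,0,0,0,11,30],[4,-27,0,0,0,11,30]]]'
python3 - <<'E'
from h import *
s=ctrl.get_state();M=R.from_rotvec(s['tool_rot']).as_matrix();x=M[:,0];a=np.arctan2(x[1],x[0]);print(s['position'],'xang',np.degrees(a))
c=np.array([.6447,-.009]);v=s['position'][:2]-c;ph=np.arctan2(v[1],v[0])%(2*np.pi)
print('swing',ph-np.pi+.3,np.hypot(*v),s['torque'])
E
```

```text
time: 4.25
position: [0.5438, 0.0235, 0.2453]
tool_rot: [3.102, -0.469, -0.007]
ft_force: [-6.2, -3.8, 1.8]
grip_width: 0.383
grip_force: 6.0
[0.54382315 0.02353342 0.24532012] xang -17.19623071120825
swing -0.011974779143066716 0.10599322054571218 [-0.81160354  1.3756259  -0.09871348]
```

```bash
python3 -m jog '[[[0,-2,0,0,0,0,30],[0,-2,0,0,0,0,30],[0,-2,0,0,0,0,30]]]'
python3 - <<'E'
from h import *
s=ctrl.get_state();print(s['position'],s['ft_force'])
E
python3 -m jog '[[[0,0,0,0,0,0,50],[0,2,0,0,0,0,50],[0,2,0,0,0,0,50],[0,2,-10,0,0,0,50],[0,2,-35,0,0,0,40],[0,2,-50,0,0,0,20],[0,2,-50,0,0,0,0],[0,2,-50,0,0,0,0]]]'
python3 - <<'E'
from h import *
s=ctrl.get_state();print(rows([.544,.0225,.262]),s['position'])
d=grab('wrist','w2'); e=grab('side','s2')
print([proj(d,p) for p in ([.544,.0225,.256],[.6447,-.009,.182])])
t=grab('top','t2')
a=cv2.imread('pics/w2.png'); b=cv2.imread('pics/s2.png'); cc=cv2.imread('pics/t2.png')
A=np.hstack([cv2.resize(a[0:360],(400,225)),cv2.resize(cc,(400,300))[:225]])
B=cv2.resize(b[180:330,210:360],(375,375),interpolation=2)
C=cv2.resize(b[255:315,290:350],(375,375),interpolation=2)
cv2.imwrite('pics/c4.png',np.vstack([A,np.hstack([B,C,np.zeros((375,50,3),np.uint8)])]))
E
```

```text
time: 4.55
position: [0.5438, 0.0237, 0.245]
tool_rot: [3.099, -0.471, -0.009]
ft_force: [-7.4, -6.8, 3.0]
grip_width: 0.378
grip_force: 6.0
[0.5438355  0.02367196 0.24502838] [-7.3999086  -6.76113758  2.97699179]
time: 5.35
position: [0.5462, 0.0258, 0.2956]
tool_rot: [3.107, -0.467, 0.001]
ft_force: [0.3, 0.2, 0.2]
grip_width: 0.298
grip_force: 0.0
[-1.13698363  3.74722262 33.631685  ] [0.54616702 0.02575098 0.29563272]
[(np.float64(324.6202192094144), np.float64(266.8666713245176)), (np.float64(324.8743143036139), np.float64(85.31713208983689))]
```

View pics/c4.png

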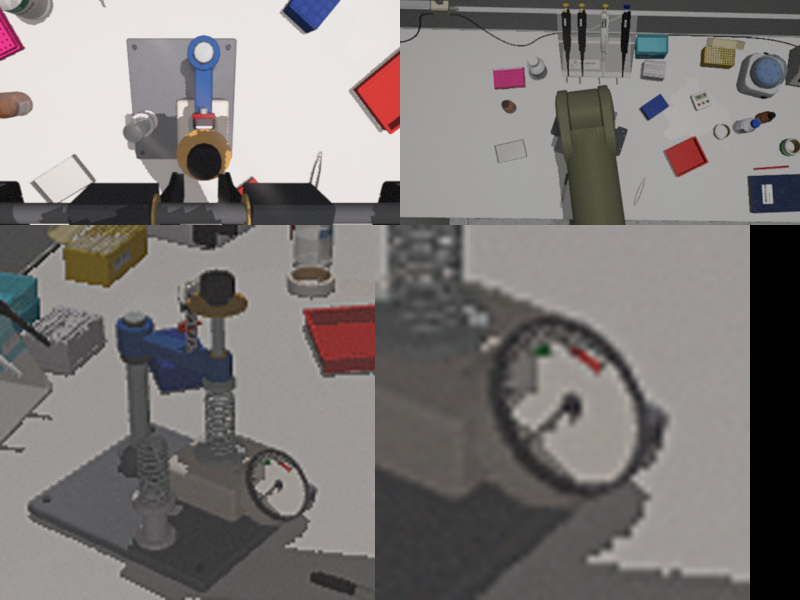

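The head is at its stop: the force rises with no motion, and the plunger is over the spring. The side view shows the dial clearly, with hub at ~(571,405) in the crop, needle at zero lower left, green at (540,350) and red at (587,358). I'll go down onto the knob.

```bash
python3 -m jog '[[[-1,4,10,0,0,0,0],[-1,4,20,0,0,0,0],[-1,4,30,0,0,0,0],[-1,4,36,0,0,0,0],[-1,4,41,0,0,0,0],[-1,4,44,0,0,0,0],[-1,4,47,0,0,0,0],[-1,4,48,0,0,0,0],[-1,4,49,0,0,0,0],[-1,4,49,0,0,0,0]]]' 20
python3 - <<'E'
from h import *
s=ctrl.get_state();print(s['position'],s['ft_force'],rows([.544,.0225,.24]))
E
```

```text
time: 6.5
position: [0.544, 0.022, 0.2467]
tool_rot: [3.107, -0.468, 0.001]
ft_force: [-2.6, -0.4, 2.2]
grip_width: 0.004
grip_force: 1.0
[0.54397039 0.02203803 0.24665623] [-2.57743816 -0.35870837  2.20455142] [-0.1099213  -0.45044305  6.65617418]
```

```bash
python3 -m jog '[[[0,0,1,0,0,0,0],[0,0,2,0,0,0,0],[0,0,2,0,0,0,0]]]'; python3 -m jog '[[[0,0,2,0,0,0,0],[0,0,4,0,0,0,0],[0,0,6,0,0,0,0],[0,0,8,0,0,0,0],[0,0,8,0,0,0,0],[0,0,8,0,0,0,0]]]'
python3 - <<'E'
from h import *
s=ctrl.get_state();print(s['position'],s['ft_force']); grab('side','s3')
E
```

```text
time: 6.8
position: [0.544, 0.022, 0.2445]
tool_rot: [-3.107, 0.468, -0.001]
ft_force: [-0.7, -0.1, 2.5]
grip_width: 0.005
grip_force: 1.2
time: 7.4
position: [0.5441, 0.022, 0.2372]
tool_rot: [3.106, -0.468, 0.001]
ft_force: [-2.9, 0.0, 7.4]
grip_width: 0.005
grip_force: 3.6
[0.54409861 0.02203623 0.23723634] [-2.91766138  0.03882153  7.41363854]
```

```bash
python3 -m jog '[[[0,0,2,0,0,0,0],[0,0,4,0,0,0,0],[0,0,6,0,0,0,0],[0,0,6,0,0,0,0],[0,0,6,0,0,0,0]]]'
python3 - <<'E'
from h import *
s=ctrl.get_state();print(s['position'],s['ft_force']); grab('side','s4')
C=[cv2.resize(cv2.imread(f'pics/{f}.png')[260:310,295:345],(390,390),interpolation=2) for f in('s3','s4')]
cv2.imwrite('pics/c5.png',np.hstack(C))
E
```

```text
time: 7.95
position: [0.5442, 0.0221, 0.2321]
tool_rot: [3.106, -0.467, 0.002]
ft_force: [-4.6, 0.0, 11.4]
grip_width: 0.006
grip_force: 5.5
[0.54415174 0.0220725  0.23206026] [-4.57129034  0.04134681 11.38487204]
```

View pics/c5.png

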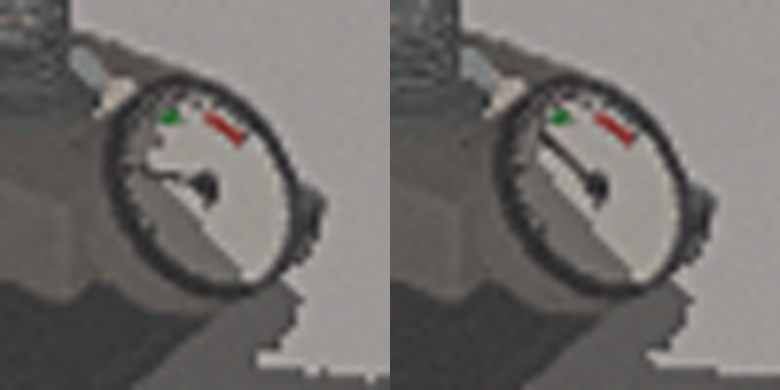

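The needle reads about 5.5 N, then about 9 N (tip at (540,132), green at (560,118)), with no red in reach. Another 2 mm.

```bash
python3 -m jog '[[[0,0,1,0,0,0,0],[0,0,2.5,0,0,0,0],[0,0,2.5,0,0,0,0],[0,0,2.5,0,0,0,0]]]'
python3 - <<'E'
from h import *
s=ctrl.get_state();print(s['position'],s['ft_force']); d=grab('side','s5')
C=[cv2.resize(cv2.imread(f'pics/{f}.png')[260:310,295:345],(390,390),interpolation=2) for f in('s4','s5')]
cv2.imwrite('pics/c6.png',np.hstack(C))
E
```

```text
time: 8.4
position: [0.5442, 0.0221, 0.2299]
tool_rot: [3.106, -0.467, 0.002]
ft_force: [-5.4, -0.1, 13.4]
grip_width: 0.01
grip_force: 6.4
[0.54416497 0.02207626 0.22992735] [-5.42224567 -0.09317127 13.39885684]
```

View pics/c6.png

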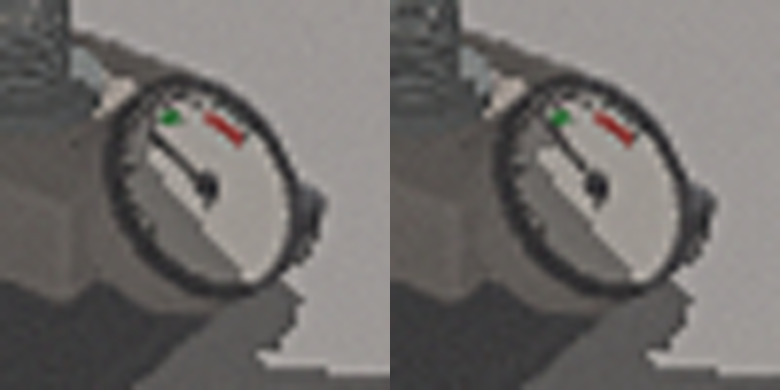

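```bash
python3 -m jog '[[[0,0,1,0,0,0,0],[0,0,1.3,0,0,0,0],[0,0,1.3,0,0,0,0],[0,0,1.3,0,0,0,0]]]'
python3 - <<'E'
from h import *
s=ctrl.get_state();print(s['position'],s['ft_force']); d=grab('side','s6')
C=[cv2.resize(cv2.imread(f'pics/{f}.png')[260:310,295:345],(390,390),interpolation=2) for f in('s5','s6')]
cv2.imwrite('pics/c7.png',np.hstack(C))
E
```

```text
time: 8.85
position: [0.5442, 0.0221, 0.2289]
tool_rot: [3.106, -0.467, 0.003]
ft_force: [-5.5, -0.5, 15.1]
grip_width: 0.001
grip_force: 6.9
[0.54417688 0.02206953 0.22889304] [-5.49162888 -0.47617645 15.10611996]
```

View pics/c7.png

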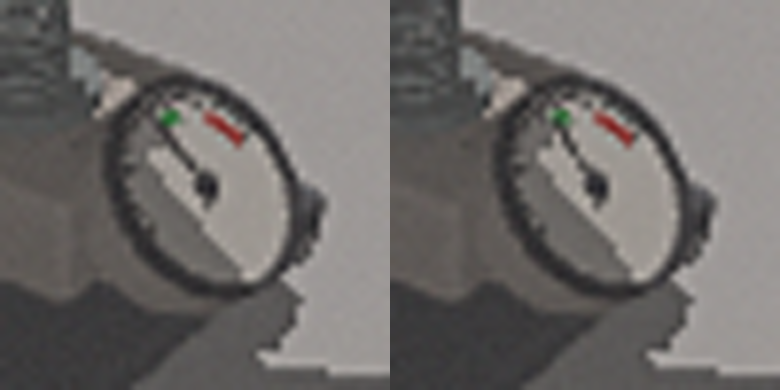

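The needle now points into the green band at (563,120), about 12 N. The knob is down 27 mm, leaving the slave pointer at about 199.9 mm. That is 5 mm above the mark, so the spring is good. I'll hold it, then let it up.

```bash
python3 -m jog '[[[0,0,0,0,0,0,0],[0,0,0,0,0,0,0],[0,0,0,0,0,0,0],[0,0,0,0,0,0,0],[0,0,0,0,0,0,0],[0,0,0,0,0,0,0],[0,0,0,0,0,0,0],[0,0,0,0,0,0,0],[0,0,0,0,0,0,0],[0,0,0,0,0,0,0]]]'
python3 -m jog '[[[0,0,-3,0,0,0,0],[0,0,-8,0,0,0,0],[0,0,-14,0,0,0,0],[0,0,-20,0,0,0,0],[0,0,-26,0,0,0,0],[0,0,-36,0,0,0,20],[0,0,-50,0,0,0,40],[0,0,-60,0,0,0,55],[0,0,-60,0,0,0,55],[0,0,-60,0,0,0,55]]]'
python3 - <<'E'
from h import *
s=ctrl.get_state();M=R.from_rotvec(s['tool_rot']).as_matrix();x=M[:,0]
print(s['position'],'xang',np.degrees(np.arctan2(x[1],x[0])),rows([.544,.0225,.245]),s['ft_force'])
d=grab('side','s7')
o=np.array([.544,.0225]);u=np.array([np.cos(.3),-np.sin(.3)]);
# slave/strip in side view pixels
for z in (.238,.200,.1945): print(z,proj(d,np.r_[o+.032*u,z]))
t=np.r_[o,.256]; print('knob',proj(d,t))
E
```

```text
time: 9.9
position: [0.5441, 0.0221, 0.2289]
tool_rot: [3.106, -0.467, 0.002]
ft_force: [-5.5, -0.8, 13.0]
grip_width: 0.004
grip_force: 6.9
time: 10.9
position: [0.544, 0.022, 0.2868]
tool_rot: [3.107, -0.467, 0.001]
ft_force: [-0.4, -1.1, 0.4]
grip_width: 0.374
grip_force: 0.0
[0.54399888 0.02204914 0.28682497] xang -17.11575987396369 [-0.14510393 -0.43005943 41.8249348 ] [-0.3611734  -1.12053748  0.39947035]
0.238 (np.float64(286.0685541455828), np.float64(204.11430613771105))
0.2 (np.float64(286.48431316185605), np.float64(218.33471670332443))
0.1945 (np.float64(286.54344603827354), np.float64(220.35726762265466))
knob (np.float64(296.70035922069616), np.float64(200.51830306938328))
```

```bash
python3 -m jog '[[[0,0,0,0,0,0,56],[0,0,10,0,0,0,56],[0,0,20,0,0,0,56],[0,0,32,0,0,0,56],[0,0,41,0,0,0,56],[0,0,41,0,0,0,30],[0,0,41,0,0,0,30],[0,0,41,0,0,0,30],[0,0,41,0,0,0,30],[0,0,41,0,0,0,30]]]' 6
python3 - <<'E'
from h import *
a=load('s7')['image']
for v in range(198,227): print(v,[tuple(int(c) for c in a[v,u]) for u in (283,286,289)])
s=ctrl.get_state();M=R.from_rotvec(s['tool_rot']).as_matrix();p=s['position'];c=np.array([.6447,-.009]);v=p[:2]-c
ph=np.arctan2(v[1],v[0])%(2*np.pi);print(p,ph-np.pi+.3,np.hypot(*v))
for k in range(1,14):
    t=ph+np.radians(6)*k;q=c+.105*np.array([np.cos(t),np.sin(t)]);print((M.T@np.r_[q-p[:2],0]*1000).round(0)[:2],-6*k)
E
```

```text
time: 11.95
position: [0.5444, 0.0226, 0.2463]
tool_rot: [-3.106, 0.467, -0.002]
ft_force: [0.6, 0.4, -0.1]
grip_width: 0.381
grip_force: 6.0
198 [(152, 148, 145), (152, 148, 145), (154, 151, 148)]
199 [(152, 150, 146), (150, 147, 144), (161, 157, 154)]
200 [(154, 150, 147), (154, 148, 148), (134, 131, 129)]
201 [(154, 152, 149), (154, 151, 148), (128, 124, 122)]
202 [(154, 147, 141), (129, 128, 120), (122, 119, 112)]
203 [(156, 151, 145), (110, 110, 104), (87, 89, 79)]
204 [(163, 157, 150), (115, 111, 113), (89, 93, 83)]
205 [(145, 140, 135), (87, 84, 85), (90, 92, 82)]
206 [(138, 130, 126), (80, 78, 82), (95, 90, 76)]
207 [(136, 133, 127), (78, 77, 83), (75, 63, 50)]
208 [(133, 129, 124), (83, 73, 60), (144, 109, 58)]
209 [(134, 130, 126), (134, 101, 56), (91, 72, 48)]
210 [(149, 147, 143), (95, 75, 49), (73, 58, 44)]
211 [(109, 108, 104), (73, 59, 42), (79, 66, 49)]
212 [(101, 97, 96), (78, 62, 47), (80, 64, 46)]
213 [(98, 95, 92), (76, 61, 43), (79, 64, 47)]
214 [(81, 81, 78), (64, 57, 47), (81, 66, 46)]
215 [(161, 158, 155), (53, 50, 48), (77, 62, 38)]
216 [(168, 166, 163), (84, 81, 84), (126, 125, 126)]
217 [(160, 161, 158), (54, 52, 55), (58, 60, 60)]
218 [(129, 100, 98), (46, 45, 47), (74, 63, 33)]
219 [(103, 43, 42), (43, 46, 48), (36, 32, 22)]
220 [(53, 39, 38), (39, 40, 41), (153, 151, 150)]
221 [(48, 39, 39), (42, 43, 43), (161, 157, 154)]
222 [(74, 36, 30), (91, 84, 87), (158, 154, 150)]
223 [(53, 56, 105), (61, 58, 57), (158, 155, 150)]
224 [(44, 54, 106), (37, 35, 36), (161, 156, 153)]
225 [(47, 57, 104), (85, 81, 83), (103, 105, 126)]
226 [(47, 67, 109), (59, 56, 56), (47, 56, 101)]
[0.54436012 0.02262584 0.24629745] -0.005331072485395716 0.10520591759116342
[ 1. 11.] -6
[ 2. 22.] -12
[ 5. 32.] -18
[ 9. 43.] -24
[14. 53.] -30
[20. 62.] -36
[27. 70.] -42
[34. 78.] -48
[43. 85.] -54
[52. 91.] -60
[62. 96.] -66
[ 72. 100.] -72
[ 83. 103.] -78
```

The yellow line is at row 218 (z≈0.200) and the red mark at rows 219–222 (z≈0.1945), so the slave pointer is above the mark and the spring is good. Swinging the head aside.

```bash
python3 -m jog '[[[1,11,0,0,0,-6,30],[2,22,0,0,0,-12,30],[5,32,0,0,0,-18,30],[9,43,0,0,0,-24,30],[14,53,0,0,0,-30,30],[20,62,0,0,0,-36,30],[27,70,0,0,0,-42,30],[34,78,0,0,0,-48,30],[43,85,0,0,0,-54,30],[52,91,0,0,0,-60,30]]]'
python3 -m jog '[[[1,11,0,0,0,-6,30],[2,22,0,0,0,-12,30],[5,32,0,0,0,-17,30],[5,32,0,0,0,-17,30],[5,32,0,0,0,-17,60],[5,32,0,0,0,-17,60],[5,32,0,0,0,-17,60],[5,32,-30,0,0,-17,60],[5,32,-55,0,0,-17,60]]]'
python3 - <<'E'
from h import *
d=grab('top','t8')
s=ctrl.get_state();M=R.from_rotvec(s['tool_rot']).as_matrix();x=M[:,0]
print(s['position'],'xang',np.degrees(np.arctan2(x[1],x[0])),rows([.544,.0225,.3]),s['joint_positions'])
E
```

```text
time: 12.95
position: [0.567, -0.0799, 0.2463]
tool_rot: [-2.921, -1.155, -0.001]
ft_force: [-0.3, 2.6, 0.9]
grip_width: 0.385
grip_force: 6.0
time: 13.85
position: [0.5915, -0.1002, 0.3011]
tool_rot: [-2.722, -1.567, 0.002]
ft_force: [0.8, 0.6, 0.5]
grip_width: 0.672
grip_force: 0.0
[ 0.59359983 -0.10014966  0.30619541] xang 59.84697528883306 [  81.12929552 -104.53305675    5.68698409] [ 0.64902466  0.24057855 -0.637912    1.43027149  0.14418203  1.51122281
 -0.50901178]
```

```bash
python3 -m jog '[[[8,-10,0,0,0,7.7,60],[16,-21,0,0,0,15.4,60],[24,-31,0,0,0,23.1,60],[32,-42,0,0,0,30.8,60],[40,-52,0,0,0,38.5,60],[48,-63,0,0,0,46.2,60],[56,-73,0,0,0,53.9,60],[65,-84,0,0,0,61.6,60],[73,-94,0,0,0,69.3,60],[81,-104,0,0,0,77,60]]]'
python3 - <<'E'
from h import *
d=grab('wrist','w9'); s=ctrl.get_state();M=R.from_rotvec(s['tool_rot']).as_matrix();x=M[:,0]
print(s['position'],'xang',np.degrees(np.arctan2(x[1],x[0])),rows([.544,.0225,.095]))
t=load('t8');print([proj(t,p) for p in ([.588,-.1,.256],)])
g=d['depth'];c=[proj(d,[.544,.0225,.126]),proj(d,[.575,.1228,.126])];print(c)
# spring top by height band
vv,uu=np.mgrid[0:480,0:640];fl=240/np.tan(np.radians(d['fov_y'])/2);Rm=cv2.Rodrigues(d['rvec'])[0]
P=(np.stack([(uu-d['cx'])/fl*g,(vv-d['cy'])/fl*g,g],-1)-d['tvec'])@Rm
for o in ([.544,.0225],[.575,.1228]):
    m=(abs(P[...,2]-.124)<.006)&(np.hypot(P[...,0]-o[0],P[...,1]-o[1])<.025)&(g>0);q=P[m];print(m.sum(),q.min(0) if len(q) else 0,q.max(0) if len(q) else 0)
E
```

```text
time: 14.9
position: [0.5423, 0.0226, 0.3006]
tool_rot: [3.105, -0.477, 0.0]
ft_force: [-0.5, -0.3, 0.2]
grip_width: 0.69
grip_force: 0.0
[0.54160854 0.02534779 0.30084606] xang -17.558760063902167 [  3.24214346   2.10364411 205.84337388]
[(np.float64(368.6188172752355), np.float64(197.53180364365573))]
[(np.float64(318.8696311061518), np.float64(210.48975248916418)), (np.float64(206.16508045366322), np.float64(211.025463552076))]
322 [0.52994685 0.0061665  0.11800517] [0.55943874 0.03599207 0.12678598]
353 [0.56128492 0.10556427 0.11801643] [0.59067641 0.13490188 0.12640394]
```

```bash
python3 -m jog '[[[3,2,40,0,0,0,60],[3,2,80,0,0,0,60],[3,2,120,0,0,0,60],[3,2,150,0,0,0,60],[3,2,150,0,0,0,60]]]'
python3 - <<'E'
from h import *
s=ctrl.get_state();print(s['position'],rows([.5445,.0215,.095]))
E
```

```text
time: 15.45
position: [0.5416, 0.0185, 0.1463]
tool_rot: [3.106, -0.465, -0.014]
ft_force: [-1.2, -0.3, -0.3]
grip_width: 0.686
grip_force: 0.0
[0.54159078 0.01848187 0.14628024] [ 2.33376023 -3.86572489 51.25275759]
```

```bash
python3 -m jog '[[[2,-3,0,0,0,0,60],[2,-3,20,0,0,0,60],[2,-3,40,0,0,0,60],[2,-3,51,0,0,0,60],[2,-3,51,0,0,0,45],[2,-3,51,0,0,0,35],[2,-3,51,0,0,0,25],[2,-3,51,0,0,0,25],[2,-3,51,0,0,0,25],[2,-3,51,0,0,0,25]]]' 12
python3 - <<'E'
from h import *
s=ctrl.get_state();print(s['position'])
E
```

```text
time: 16.45
position: [0.5484, 0.0215, 0.1002]
tool_rot: [-3.107, 0.468, -0.002]
ft_force: [0.5, -0.1, 1.3]
grip_width: 0.334
grip_force: 12.0
[0.54836703 0.02149245 0.10017459]
```

The spring is gripped at 29 mm width, with its foot 34 mm below the TCP. Lifting and carrying it to the white tray.

```bash
python3 -m jog '[[[0,0,-20,0,0,0,25],[0,0,-50,0,0,0,25],[0,0,-85,0,0,0,25],[0,0,-110,0,0,0,25],[-10,-22,-110,0,0,0,25],[-25,-54,-110,0,0,0,25],[-42,-92,-110,0,0,0,25],[-60,-130,-110,0,0,0,25],[-78,-170,-110,0,0,0,25],[-96,-209,-110,0,0,0,25]]]'
python3 -m jog '[[[-14,-30,0,0,0,0,25],[-28,-60,0,0,0,0,25],[-39,-85,0,0,0,0,25],[-39,-85,0,0,0,0,25],[-39,-85,0,0,0,0,25]]]'
python3 - <<'E'
from h import *
d=grab('wrist','wA'); e=grab('top','tA'); f=grab('side','sA')
a=cv2.imread('pics/wA.png');b=cv2.imread('pics/sA.png')[200:440,150:470]
cv2.imwrite('pics/cA.png',np.hstack([cv2.resize(a,(400,300)),cv2.resize(b,(400,300))]))
s=ctrl.get_state();print(s['position'],rows([.5075,.3423,.04]))
g=d['depth'];vv,uu=np.mgrid[0:480,0:640];fl=240/np.tan(np.radians(d['fov_y'])/2);Rm=cv2.Rodrigues(d['rvec'])[0]
P=(np.stack([(uu-d['cx'])/fl*g,(vv-d['cy'])/fl*g,g],-1)-d['tvec'])@Rm
m=(P[...,2]>.008)&(P[...,2]<.03)&(np.hypot(P[...,0]-.504,P[...,1]-.342)<.09)&(g>0)
q=P[m][:,:2].astype(np.float32);print(len(q),cv2.minAreaRect(q))
s1=abs(P[...,2]-.15)<.04;s1&=(g>0)&(np.hypot(P[...,0]-s['position'][0],P[...,1]-s['position'][1])<.03);q=P[s1];print(len(q),q.min(0),q.max(0))
E
```

```text
time: 17.45
position: [0.5173, 0.2508, 0.2098]
tool_rot: [3.106, -0.468, 0.0]
ft_force: [0.8, 0.1, -1.3]
grip_width: 0.341
grip_force: 12.0
time: 17.95
position: [0.505, 0.3425, 0.2094]
tool_rot: [3.106, -0.465, -0.001]
ft_force: [0.5, 0.0, -0.8]
grip_width: 0.337
grip_force: 12.0
[0.50632119 0.34035318 0.20948528] [  0.46850291  -2.41145473 169.48275621]
1197 ((0.5052367448806763, 0.343736469745636), (0.07231944054365158, 0.1160784587264061), 13.94394588470459)
644 [0.48618041 0.32685843 0.17399276] [0.51628682 0.35540946 0.18999019]
```

```bash
python3 -m jog '[[[3,-3,30,0,0,0,25],[3,-3,70,0,0,0,25],[3,-3,110,0,0,0,25],[3,-3,140,0,0,0,25],[3,-3,155,0,0,0,25],[3,-3,162,0,0,0,25],[3,-3,166,0,0,0,25],[3,-3,168,0,0,0,25],[3,-3,168,0,0,0,25]]]'
python3 -m jog '[[[0,0,2,0,0,0,25],[0,0,4,0,0,0,25],[0,0,5,0,0,0,25],[0,0,5,0,0,0,25]]]'
```

```text
time: 19.0
position: [0.51, 0.3446, 0.0429]
tool_rot: [-3.105, 0.468, -0.002]
ft_force: [-0.0, -0.2, -1.1]
grip_width: 0.34
grip_force: 12.0
time: 19.4
position: [0.5093, 0.3442, 0.0367]
tool_rot: [-3.107, 0.467, -0.0]
ft_force: [-0.2, -0.9, -0.1]
grip_width: 0.335
grip_force: 12.0
```

View pics/cA.png

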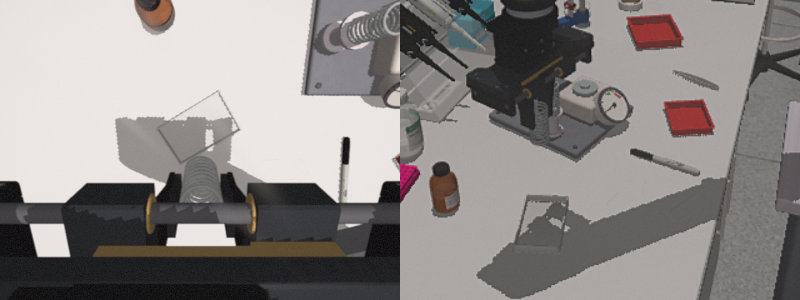

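The picture showed the spring upright in the gripper above the tray, with the other spring still on its post. Lowering until it touches.

```bash
python3 -m jog '[[[0,0,0.5,0,0,0,25],[0,0,1,0,0,0,25],[0,0,1,0,0,0,25]]]'; python3 -m jog '[[[0,0,0.7,0,0,0,25],[0,0,1,0,0,0,25],[0,0,1,0,0,0,25]]]'
```

```text
time: 19.7
position: [0.5094, 0.3442, 0.0359]
tool_rot: [-3.107, 0.468, -0.0]
ft_force: [0.1, -0.8, 1.1]
grip_width: 0.337
grip_force: 12.0
time: 20.0
position: [0.5095, 0.3443, 0.035]
tool_rot: [-3.106, 0.467, -0.001]
ft_force: [0.6, -1.3, 1.1]
grip_width: 0.336
grip_force: 12.0
```

```bash
python3 -m jog '[[[0,0,0,0,0,0,31],[0,0,0,0,0,0,33],[0,0,0,0,0,0,37],[0,0,0,0,0,0,42],[0,0,0,0,0,0,48],[0,0,0,0,0,0,52],[0,0,0,0,0,0,52]]]' 5
python3 -m jog '[[[0,0,-10,0,0,0,52],[0,0,-30,0,0,0,52],[0,0,-60,0,0,0,52],[0,0,-100,0,0,0,52],[0,0,-145,0,0,0,52],[0,0,-190,0,0,0,52],[0,0,-210,0,0,0,52],[0,0,-210,0,0,0,52]]]'
python3 - <<'E'
from h import *
d=grab('wrist','wB')
g=d['depth'];vv,uu=np.mgrid[0:480,0:640];fl=240/np.tan(np.radians(d['fov_y'])/2);Rm=cv2.Rodrigues(d['rvec'])[0]
P=(np.stack([(uu-d['cx'])/fl*g,(vv-d['cy'])/fl*g,g],-1)-d['tvec'])@Rm
r=np.hypot(P[...,0]-.505,P[...,1]-.343)<.06
for lo,hi in((.005,.02),(.02,.035),(.035,.05),(.05,.058),(.058,.08)):
    m=r&(P[...,2]>lo)&(P[...,2]<hi)&(g>0);q=P[m];print(lo,len(q),q.min(0).round(3) if len(q) else '',q.max(0).round(3) if len(q) else '')
e=grab('side','sB')
for n,o in(('post',[.575,.1228,.126]),('white',[.505,.343,.062])):
    u,v=proj(e,o);print(n,atd(e,u,v+2).round(3))
t=grab('top','tB'); print('knob',atd(t,368,197).round(3))
diff=np.abs(t['image'].astype(int)-load('top0')['image']).sum(2)>90
n,l,st,c=cv2.connectedComponentsWithStats(diff.astype(np.uint8));print([tuple(x) for x in st[1:] if x[4]>15])
E
```

```text
time: 20.7
position: [0.5092, 0.3441, 0.0347]
tool_rot: [3.107, -0.468, -0.0]
ft_force: [-0.4, -0.5, 0.0]
grip_width: 0.577
grip_force: 0.0
time: 21.5
position: [0.5108, 0.3458, 0.2502]
tool_rot: [-3.101, 0.466, -0.01]
ft_force: [0.4, 0.3, 0.3]
grip_width: 0.595
grip_force: 0.0
0.005 958 [0.46  0.283 0.005] [0.552 0.403 0.02 ]
0.02 144 [0.492 0.329 0.02 ] [0.52  0.356 0.035]
0.035 153 [0.492 0.329 0.035] [0.52  0.356 0.05 ]
0.05 75 [0.492 0.329 0.05 ] [0.52  0.356 0.058]
0.058 262 [0.491 0.329 0.058] [0.52  0.358 0.063]
post [0.489 0.319 0.257]
white [0.528 0.295 0.008]
knob [ 0.589 -0.099  0.256]
[(np.int32(0), np.int32(165), np.int32(269), np.int32(315), np.int32(38962)), (np.int32(343), np.int32(196), np.int32(11), np.int32(8), np.int32(22)), (np.int32(359), np.int32(203), np.int32(9), np.int32(4), np.int32(22)), (np.int32(297), np.int32(218), np.int32(17), np.int32(15), np.int32(131)), (np.int32(346), np.int32(353), np.int32(8), np.int32(8), np.int32(30)), (np.int32(349), np.int32(363), np.int32(5), np.int32(8), np.int32(16)), (np.int32(249), np.int32(388), np.int32(47), np.int32(56), np.int32(1530)), (np.int32(280), np.int32(419), np.int32(9), np.int32(10), np.int32(61)), (np.int32(334), np.int32(423), np.int32(44), np.int32(49), np.int32(1066)), (np.int32(604), np.int32(423), np.int32(36), np.int32(56), np.int32(1439))]
```

The spring stands upright at (0.506,0.343), with its top at 62 mm. The post spring was in place in the last view, and nothing else has changed apart from the plate and head. Handing in.

```bash
python3 -c "
from bench import ctrl; print(ctrl.close_job())"
```

```text
the job is handed in; nothing more can be done
None
```

The spring tested good: at about 12 N on the dial the slave pointer stayed about 5 mm above the red mark, so the spring now stands upright in the white tray, with the head swung aside, the other spring left on its post and the job handed in at about 21.5 s.

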